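# Close up the row of vials on the shelf

### The arm

A 6-joint arm with a two-finger parallel gripper is mounted at the origin on a cart in front of the work surface, level with it; the furniture and walls round the work are solid. World frame = base frame: x ahead of the robot, y to its left, z up, the work surface at z = 0. Lengths are in m, angles in degrees, forces in N, time in s.
With the tool pointing down it reaches from about 0.375 to 0.9 m from the base axis. Payload 3.1 kg.
Tool frame: the origin (TCP) lies at the very end of the fingers, on their centre line; the grasp point (between the pads) lies bot.grip_point_offset behind it (bot.grip_point_offset is the distance from the TCP to the grasp point, in m); z points along the fingers, y is the line along which they close (so a half turn about z gives the same grasp; the last joint's range is limited). The gripper opens to 87 mm and grips with 3 to 60 N. Pads are 19 mm wide; open, the fingers measure 117 mm over their backs; the gripper's body (75 mm by 190 mm) begins 51 mm behind the grasp point.
Start: joints at [-84.311, 30.224, 82.088, -0, 67.689, -10.227], TCP at [0.171, -0.601, 0.223] pointing down, gripper open.
Joint ranges: [-176.69, 176.69], [-43.24, 126.21], [12.49, 139.97], [-82, 262], [0, 151.66], [-163.58, 163.58]. Speed limits (degrees/s): [159.86, 159.86, 180, 180, 180, 180].

### API

Orientations are given as a 3x3 rotation matrix whose columns are the frame's x, y, z axes.
In Python, from rig import bot, viewer, ticket gives the robot as it stands.
- The arm moves only by the tool servo_tool, never from a script. Its argument "targets" is a list of rows, each an object with "offset": the shift along the tool's x, y, z in m, a list of three; "dr": the turn, a rotation vector about the tool's x, y, z in degrees, a list of three. In form: [{"offset": [x, y, z], "dr": [ax, ay, az]}, ...]. A call has 1 to 20 rows; each row is the pose to reach, as a shift and turn from the pose commanded when the call began, along the tool's axes at that moment; what a row does not reach only later rows make up. A row lasts 1/12 s, in which the tool goes at most 41.7 mm and 7.16 degrees, less where a joint would pass 70% of its speed; a pose out of reach is approached as far as the arm can. A call with a gripper value outside its range is refused whole. "gripper" is the gripper command: -1 is fully open, 1 is shut, values between are in proportion, set as the call begins (left out, the last holds). The fingers move at their own pace and stop on an object; the grip force is fixed at half the most. Time passes only in rows, so rows that repeat a pose let the fingers close. It gives the time, the measured TCP pose, the force, the opening and the grip force at its end, in the units of the state.
- bot.read_state(): the state, without advancing time (a new reading comes with each control period).
- viewer.capture(name): name is "scene" or "side" or "wrist"; returns a dict with "color" (420x560x3 uint8, red, green, blue), "camera_matrix" (3x3 intrinsics, pixels), "R" (3x3) and "t" (3): a world point X has camera coordinates R X + t. Camera axes: x right, y down, z forward; pixel columns grow to the right and rows downward; lengths in m; the calibration is good to about 2 mm. A picture is of the moment at which its call begins. There is no depth.
- ticket.hand_in(): hands the job in; it is judged then, once.
The state is a dict: "time_s": time; "joint_positions": joint angles; "qvel": joint speeds; "tau": joint torques, N m; "position": TCP position; "tcp_rot": TCP orientation; "force": force on the tool from outside, world axes, zero at the start; "moment": the same for the moment, N m; "opening": opening from 0.0 (shut) to 1.0 (fully open); "grasp_force": force on a finger pad.
Only numpy, scipy, OpenCV 4.12 (cv2) and the standard library are available. Lean on these libraries where they do the work, as an engineer would, in place of code of your own. Each camera call takes 0.05 s, during which the arm holds its last target. There are 200 camera calls.

### The job

Two sample vials were left on the worktop: stand them on the lower deck of the small shelf, to the left of the vial that already stands in its corner, so that the three make one straight row along the shelf, in either order. Set them down gently, then close the row up so that neighbours touch or all but touch, all upright, with the first vial still in its corner and all other things left where they are.

Things in the scene. Friction and masses are not known exactly. Their poses are not given: they have to be found in the camera images.
- spares_shelf: Fixed grey bench shelf, 100 deep x 200 wide x 170 mm high. Origin at table level under the row line, mid-width; x from open front to back, y to its left end, z up. Row line x = 0: the corner vial stands on it, the row shall. Lower deck: polished steel, slippery for glass, top at z 12 mm, x -45 to 55, y -100 to 100. Back sheet at x 49. Right end shut by a cheek, inner face y -90 (62 mm high before x -5); left end open but for a 10 mm post at x 43, y 92.
- shelf_top_edge (a point): Middle of the lower front edge of the shelf's top board (shelf x -5, y 0, z 160 mm). The board (10 mm thick) covers all behind this edge over the full width, so an upright gripper over the row line hits it; a tool leaning back about 40 degrees (fingers pointing forward and down into the shelf) goes in below it. The vials must be grasped with the same lean, so as to stand upright.
- corner_vial: The vial in the corner: screw vial with a cap, round, 22 mm in diameter (cap 20 mm), 47 mm high, 24 g. Origin at the centre of its underside, z up. Loose, standing upright on the shelf's deck on the row line, at the right end, its side 1 to 5 mm off the cheek. The row need not be pressed against the cheek: hard pressing makes it buckle.
- vial_a: First vial to be put away: screw vial with a cap, round, 22 mm in diameter (cap 20 mm), 47 mm high, 24 g. Origin at the centre of its underside, z up. Stands upright on the open worktop; it and the other one change places. A grip about 28 mm above its foot holds it; pushed by something flat and upright against its side, or low down, it slides upright on the deck; pushed high up it tips.
- vial_b: Second vial to be put away, of the same shape: screw vial with a cap, round, 22 mm in diameter (cap 20 mm), 47 mm high, 24 g. Origin at the centre of its underside, z up. Stands upright on the open worktop.
- stereo_microscope: Fixed equipment to keep clear of: microscope, 0.4 m high, on a black base plate 20 mm high. Origin under its middle; with its parts it fills about x -130 to 120, y -180 to 170 mm from there, its head and eyepieces hanging out towards the robot. Wrists must pass on the robot's side of it (fingers about 0.39 m from the base axis are clear). A printer stands beyond y 0.32 m on the left, a gas cylinder behind the shelf.
- eyepiece: Bystander: black round eyepiece, 37 mm in diameter, 38 mm high, standing between the two vials, at least 35 mm clear of each. Origin at the centre of its underside.
- tweezers: Bystander: tweezers, 125 mm long, 9 mm high, lying near the worktop's front edge. Origin at its middle, on its underside.
- pen: Bystander: pen, 138 mm long, 10 mm high, lying near the worktop's front edge. Origin at its middle, on its underside.
- usb_stick: Bystander: memory stick 54 x 18 x 9 mm lying near the worktop's front edge. Origin at its middle, on its underside.
- petri_dish: Bystander: petri dish, 60 mm in diameter, 14 mm high, lying on the shelf's top board. Origin at the centre of its underside.

How it is judged (in metres and radians):
At the end, for the whole second after the job is handed in: All three vials stand upright (0.1 rad) and still on the deck, centres within 9 mm of the row line; a vial under 28 mm from the corner one, the last under 28 mm from that and over 38 mm from the corner one (centre to centre); the corner vial moved under 20 mm (z of vial_a in the frame of spares_shelf between 0.007 and 0.017 m and angle between each of vial_a, vial_b, corner_vial's own z axis and vertical below 0.1 rad and x of vial_a in the frame of spares_shelf between -0.009 and 0.009 m and linear speed of each of vial_a, vial_b, corner_vial below 0.02 m/s and z of vial_b in the frame of spares_shelf between 0.007 and 0.017 m and x of vial_b in the frame of spares_shelf between -0.009 and 0.009 m and z of corner_vial in the frame of spares_shelf between 0.007 and 0.017 m and x of corner_vial in the frame of spares_shelf between -0.009 and 0.009 m and ((horizontal distance between corner_vial and vial_a below 0.028 m and horizontal distance between vial_a and vial_b below 0.028 m and horizontal distance between corner_vial and vial_b above 0.038 m) or (horizontal distance between corner_vial and vial_b below 0.028 m and horizontal distance between vial_b and vial_a below 0.028 m and horizontal distance between corner_vial and vial_a above 0.038 m)) and distance of corner_vial from where it was at the start of the episode below 0.02 m); the robot touches nothing.
It fails at once if a bystander is pushed more than 30 mm away (distance of any of eyepiece, tweezers, pen, usb_stick, petri_dish from where it was at the start of the episode above 0.03 m).
It fails at once if the vial in the corner is knocked over (angle between corner_vial's own z axis and vertical above 0.5 rad).
It fails at once if a vial strikes the shelf, or is pressed on it, with more than 40 N (contact force between any of vial_a, vial_b and spares_shelf above 40 N).
It also fails if it takes over 72 s, if anything falls off the work surface, if the arm or the gripper's body presses on something with over 40 N, if the wrist force passes 120 N, or if a joint passes its speed limit or range.

## Working session

There is one attempt and no reset: what is moved stays moved. The work goes in short steps, Python scripts to look and compute and a tool call to move; the robot and the scene stay as the last step left them, time stands still between calls to the robot, and variables do not carry over. Pictures are saved under pics/ and viewed, at most 10 in all, crops included, and the job is handed in when it is done.

Besides the shell and the picture viewer there is one more tool, called after "Request:" as name([rows], argument=value, ...), one row to a line, values as JSON. servo_tool: Moves the arm, as the interface text tells. Its arguments: {"type":"object","properties":{"targets":{"type":"array"},"gripper":{"type":"number"}},"required":["targets"]}

```bash
mkdir -p pics; ls; cat > h.py <<'E'
import numpy as np, cv2
from rig import bot, viewer, ticket
def snap(n,f):
    c=viewer.capture(n); cv2.imwrite('pics/'+f,c['color'][:,:,::-1]); np.savez('pics/'+f+'.npz',**c); return c
def load(f): return dict(np.load('pics/'+f+'.npz'))
def ray(c,u,v):
    d=c['R'].T@np.linalg.inv(c['camera_matrix'])@np.array([u,v,1.]); return -c['R'].T@c['t'],d
def plane(c,u,v,z):
    o,d=ray(c,u,v); return o+d*(z-o[2])/d[2]
def proj(c,X):
    p=c['camera_matrix']@(c['R']@np.array(X)+c['t']); return p[:2]/p[2]
def tri(c1,p1,c2,p2):
    o1,d1=ray(c1,*p1);o2,d2=ray(c2,*p2);d1/=np.linalg.norm(d1);d2/=np.linalg.norm(d2)
    s=np.linalg.lstsq(np.c_[d1,-d2],o2-o1,rcond=None)[0];a=o1+s[0]*d1;b=o2+s[1]*d2
    return (a+b)/2,np.linalg.norm(a-b)
E
python3 - <<'E'
from h import *
np.set_printoptions(precision=4,suppress=True)
for n in('scene','side','wrist'):
    c=snap(n,n+'0.png');print(n,-c['R'].T@c['t'],c['R'][2])
s=bot.read_state();print(s,bot.grip_point_offset)
a=[cv2.imread(f'pics/{n}0.png') for n in('scene','side')]
E
```

```text
pics
scene [0.1107 0.5629 0.6668] [ 0.4128 -0.7197 -0.5583]
side [ 0.4965 -1.0991  0.5767] [-0.0081  0.9096 -0.4154]
wrist [ 0.2438 -0.5789  0.3849] [-0.2618 -0.074  -0.9623]
{'time_s': 0.15, 'joint_positions': array([-84.3107,  30.2661,  82.1393,   0.0014,  67.6877, -10.2277]), 'qvel': array([ 0.112 , -0.0126, -0.2875, -0.0271,  0.0241, -0.0162]), 'tau': array([ -0.0001, -44.0431, -17.6842,   0.0633,   0.0552,  -0.0001]), 'position': array([ 0.1714, -0.6005,  0.2218]), 'tcp_rot': array([[ 0.9617,  0.2742, -0.0001],
       [ 0.2742, -0.9617,  0.0016],
       [ 0.0003, -0.0016, -1.    ]]), 'force': array([-0.7138, -0.5665, -1.0874]), 'moment': array([0.0136, 0.0242, 0.0302]), 'grasp_force': 0.0, 'opening': 1.0019313470759943} 0.0187
```

View pics/scene0.png

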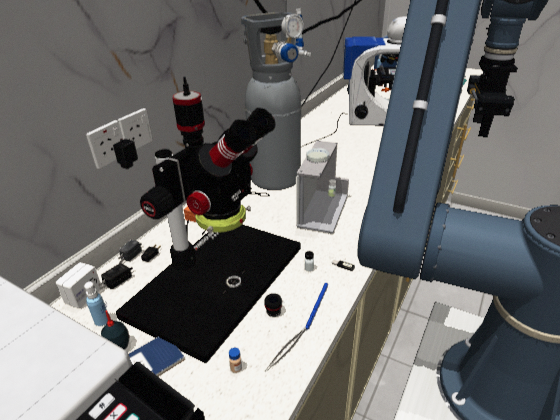

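View pics/side0.png

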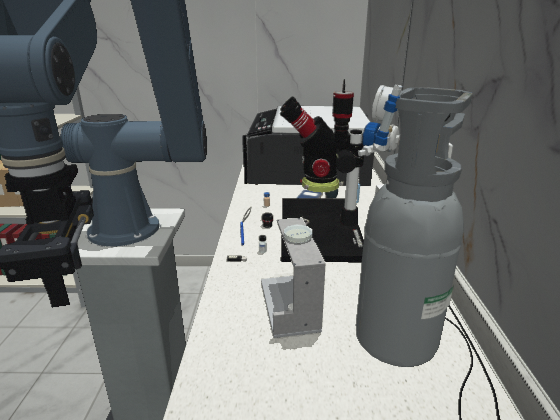

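The scene view shows vial (white, black cap) at (309,261), vial (orange, blue cap) at (235,359), the eyepiece at (274,305), and the shelf around (320,190) with the corner vial at (332,186). The side view shows the vials at (262,243) and (267,199), and the shelf's right end at (295,290).

```bash
python3 - <<'E'
from h import *
a=cv2.imread('pics/scene0.png')[140:240,280:380]; b=cv2.imread('pics/side0.png')[215:345,235:335]
a=cv2.resize(a,None,fx=4,fy=4,interpolation=cv2.INTER_CUBIC);b=cv2.resize(b,None,fx=4,fy=4,interpolation=cv2.INTER_CUBIC)
o=np.zeros((520,800,3),np.uint8);o[:400,:400]=a;o[:,400:]=b;cv2.imwrite('pics/crop.png',o)
c=load('scene0.png');d=load('side0.png')
for n,u,v in(('vA foot',309,271),('vB foot',235,371),('eye foot',274,316)):print(n,plane(c,u,v,0))
for n,u,v in(('vA foot',262,252),('vB foot',267,206),('eye',267,226)):print(n,plane(d,u,v,0))
E
```

```text
vA foot [ 0.4280788  -0.11877351  0.        ]
vB foot [0.42824674 0.18867218 0.        ]
eye foot [0.43127832 0.04053625 0.        ]
vA foot [ 0.43407138 -0.13838441  0.        ]
vB foot [0.43482336 0.16769121 0.        ]
eye [0.44120593 0.01774615 0.        ]
```

View pics/crop.png

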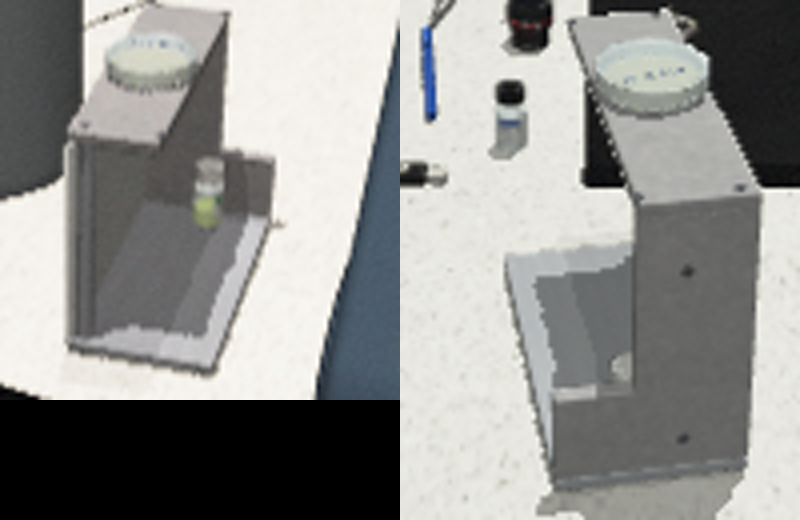

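The crop shows the shelf corners clearly in both views: top board, deck front-left, and cheek. The corner vial has its foot at about scene (331.5,196). Next I cast the corners onto their known heights and fit a 2D rigid pose.

```bash
cat > fit.py <<'E'
from h import *
np.set_printoptions(precision=4,suppress=True)
c=load('scene0.png');d=load('side0.png')
S=[((162,143),(-5,100),.17),((70,133),(55,100),.17),((228,14),(-5,-100),.17),((213,366),(-45,100),.012),((68,342),(55,100),.012),((273,158),(-45,-100),.062)]
D=[((636,203),(-5,-100),.17),((760,200),(55,-100),.17),((572,20),(-5,100),.17),((555,490),(-45,-100),0),((745,467),(55,-100),0),((505,255),(-45,100),.012)]
def fit(P,Q):
    a=Q.mean(0);b=P.mean(0);A=(Q-a).T@(P-b);th=np.arctan2(A[0,1]-A[1,0],A[0,0]+A[1,1])
    R=np.array([[np.cos(th),-np.sin(th)],[np.sin(th),np.cos(th)]]);return R,b-R@a,th,P-(Q@R.T+b-R@a)
Ps=np.array([plane(c,280+u/4,140+v/4,z)[:2] for (u,v),q,z in S]);Qs=np.array([q for _,q,_ in S])/1000
Pd=np.array([plane(d,235+(u-400)/4,215+v/4,z)[:2] for (u,v),q,z in D]);Qd=np.array([q for _,q,_ in D])/1000
for P,Q in((Ps,Qs),(Pd,Qd),(np.r_[Ps,Pd],np.r_[Qs,Qd])):
    R,t,th,r=fit(P,Q);print(t,np.degrees(th));print(r.T*1000)
p=plane(c,280+208/4,140+162/4,.059);print('corner vial cap top in shelf',R.T@(p[:2]-t))
for u,v in[(206,228)]:p=plane(c,280+u/4,140+v/4,.012);print('foot',R.T@(p[:2]-t))
# vials by triangulating silhouette centres
def blob(c,x,y,f):
    g=c['color'][y-18:y+22,x-14:x+15].astype(int);return g
print(tri(c,(308.7,261),d,(262.3,243.5)),tri(c,(235,359.5),d,(267,199.5)))
print(tri(c,(308.7,254),d,(262.5,238)),tri(c,(235,351),d,(267,195)))
E
python3 fit.py
```

```text
[ 0.4953 -0.3605] 11.194698349160955
[[ 1.5548 -2.1944 -0.908   1.928  -0.6174  0.237 ]
 [-3.2597 -0.89    4.3888 -2.4093 -2.1864  4.3565]]
[ 0.5016 -0.3712] 9.888492570352373
[[-0.0837 -2.1083  1.5726  1.0921 -0.6666  0.1939]
 [ 1.028  -6.0609 -8.1376  7.7271  8.2442 -2.8009]]
[ 0.4981 -0.3659] 10.89248101647089
[[ -1.7269  -5.5367  -3.1544  -1.3133  -3.9597  -1.9689   1.6896  -0.1455
    6.7929   2.7389   1.2963   5.2878]
 [  2.0737   4.754    9.9242   2.717    3.4576   9.6849  -4.503  -12.626
  -13.0365   2.8855   1.6791  -7.0105]]
corner vial cap top in shelf [-0.0005 -0.0766]
foot [-0.0045 -0.0625]
(array([ 0.4344, -0.1284,  0.021 ]), np.float64(0.0008013898094042612)) (array([0.4338, 0.1793, 0.019 ]), np.float64(0.0017485262644741644))
(array([ 0.4356, -0.1308,  0.0397]), np.float64(0.00027531280857585194)) (array([0.4345, 0.1752, 0.0377]), np.float64(0.0012083434702594602))
```

```bash
cat >> h.py <<'E'
from scipy.spatial.transform import Rotation as Ro
np.set_printoptions(precision=4,suppress=True)
def Rt(lean=40,az=11):
    s,c=np.sin(np.radians(lean)),np.cos(np.radians(lean));a=np.radians(az)
    z=np.array([s*np.cos(a),s*np.sin(a),-c]);y=np.array([np.sin(a),-np.cos(a),0]);return np.c_[np.cross(y,z),y,z]
def row(grip,R=None):
    """row taking grasp point to 'grip' with orientation R (now: keep)"""
    s=bot.read_state();R0=s['tcp_rot'];R=R0 if R is None else R
    o=R0.T@(np.array(grip)+bot.grip_point_offset*R[:,2]-s['position'])
    return o.round(4),Ro.from_matrix(R0.T@R).as_rotvec(degrees=True).round(2)
def now():
    s=bot.read_state();g=s['position']-bot.grip_point_offset*s['tcp_rot'][:,2]
    print('t',s['time_s'],'grip',g,'q',s['joint_positions'].round(1),'F',s['force'].round(1),'open',s['opening'],s['grasp_force']);return g
E
python3 -c "
from h import *
print(row([.30,-.35,.22],Rt()),row([.37,-.142,.11],Rt()))"
```

```text
(array([ 0.2044, -0.2045,  0.0165]), array([-1.8 , 39.96,  4.68])) (array([ 0.3287, -0.3852,  0.1268]), array([-1.8 , 39.96,  4.68]))
```

Request:
servo_tool([
  {"offset":[0.02,-0.02,0.0],"dr":[-0.2,4,0.5]},
  {"offset":[0.04,-0.04,0.0],"dr":[-0.4,8,0.9]},
  {"offset":[0.06,-0.06,0.0],"dr":[-0.5,12,1.4]},
  {"offset":[0.08,-0.08,0.005],"dr":[-0.7,16,1.9]},
  {"offset":[0.1,-0.1,0.005],"dr":[-0.9,20,2.3]},
  {"offset":[0.12,-0.12,0.01],"dr":[-1.1,24,2.8]},
  {"offset":[0.14,-0.14,0.01],"dr":[-1.3,28,3.3]},
  {"offset":[0.16,-0.16,0.01],"dr":[-1.4,32,3.7]},
  {"offset":[0.18,-0.18,0.015],"dr":[-1.6,36,4.2]},
  {"offset":[0.2,-0.2,0.015],"dr":[-1.8,40,4.7]},
  {"offset":[0.22,-0.23,0.03],"dr":[-1.8,40,4.7]},
  {"offset":[0.25,-0.27,0.05],"dr":[-1.8,40,4.7]},
  {"offset":[0.28,-0.31,0.07],"dr":[-1.8,40,4.7]},
  {"offset":[0.3,-0.35,0.095],"dr":[-1.8,40,4.7]},
  {"offset":[0.32,-0.375,0.115],"dr":[-1.8,40,4.7]},
  {"offset":[0.329,-0.385,0.127],"dr":[-1.8,40,4.7]},
  {"offset":[0.329,-0.385,0.127],"dr":[-1.8,40,4.7]},
  {"offset":[0.329,-0.385,0.127],"dr":[-1.8,40,4.7]},
], gripper=-1)

```text
time_s: 1.65
position: [0.3987, -0.1524, 0.0986]
tcp_rot: [[0.758, 0.204, 0.619], [0.15, -0.979, 0.14], [0.634, -0.014, -0.773]]
force: [-0.7, -0.1, -0.3]
opening: 1.002
grasp_force: 0.0
```

```bash
python3 -c "
from h import *
now();print(bot.read_state()['tcp_rot']-Rt())
c=snap('wrist','w1.png')
for p in([.435,-.130,0],[.435,-.13,.047]):print(proj(c,p))"
```

```text
t 1.65 grip [ 0.3871 -0.155   0.113 ] q [-65.8  39.6 139.9 100.9  39.3 -88. ] F [-0.7 -0.1 -0.3] open 1.0018832589706421 0.0
[[ 0.0065  0.0136 -0.0121]
 [ 0.0034  0.0028  0.0173]
 [-0.0084 -0.0136 -0.0069]]
[263.1417 242.8159]
[259.5879 222.5224]
```

View pics/w1.png

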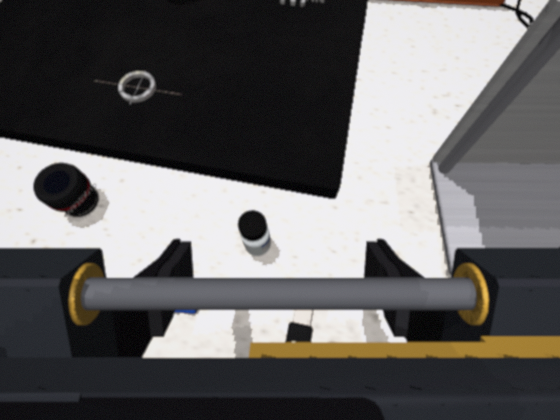

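The wrist view shows vial A with its cap top at about (252,221), foot near (260,249), well between the fingers. The eyepiece is at (68,190) and well clear; the shelf's front-left corner is at (433,165).

```bash
python3 -c "
from h import *
c=load('w1.png')
g=cv2.cvtColor(c['color'],cv2.COLOR_RGB2GRAY)[200:262,230:285]
n,l,s,m=cv2.connectedComponentsWithStats((g<70).astype(np.uint8));print([(s[i],m[i]+[230,200]) for i in range(1,n) if s[i][4]>80])
print(plane(c,252,221,.047),plane(c,252,224,.042))
A=plane(c,252,221,.047);print(row([A[0],A[1],.028],Rt()),row(np.array([A[0],A[1],.028])-.05*Rt()[:,2],Rt()))
print('shelf deck FL',plane(c,433,165,.012))"
```

```text
[(array([  9,  11,  27,  29, 628], dtype=int32), array([252.0621, 225.3169]))]
[ 0.435  -0.1246  0.047 ] [ 0.4346 -0.1243  0.042 ]
(array([-0.0128, -0.0197,  0.1005]), array([-1.  ,  0.6 ,  0.11])) (array([-0.0134, -0.0206,  0.0505]), array([-1.  ,  0.6 ,  0.11]))
shelf deck FL [ 0.5277 -0.258   0.012 ]
```

Request:
servo_tool([
  {"offset":[-0.004,-0.007,0.012],"dr":[-0.5,0.3,0]},
  {"offset":[-0.008,-0.014,0.025],"dr":[-1,0.6,0.1]},
  {"offset":[-0.012,-0.018,0.04],"dr":[-1,0.6,0.1]},
  {"offset":[-0.013,-0.02,0.05],"dr":[-1,0.6,0.1]},
  {"offset":[-0.013,-0.02,0.05],"dr":[-1,0.6,0.1]},
  {"offset":[-0.013,-0.02,0.05],"dr":[-1,0.6,0.1]},
])

```text
time_s: 2.2
position: [0.4247, -0.139, 0.0542]
tcp_rot: [[0.755, 0.191, 0.627], [0.145, -0.982, 0.124], [0.64, -0.003, -0.769]]
force: [0.4, -0.0, -0.1]
opening: 1.001
grasp_force: 0.0
```

```bash
python3 -c "
from h import *
now();print(row([.435,-.126,.028],Rt()))"
```

```text
t 2.2 grip [ 0.413  -0.1413  0.0686] q [ -59.5   49.3  139.9  118.8   43.5 -102.4] F [ 0.4 -0.  -0.1] open 1.0005207419701387 0.0
(array([-0.007 , -0.0106,  0.0469]), array([-0.13,  0.24, -0.09]))
```

```bash
python3 -c "
from h import *
for a in (35,):
  R=Rt(40,a);print(row(np.array([.435,-.126,.028])-.06*R[:,2],R))"
```

```text
(array([-0.0055,  0.    , -0.0116]), array([ 15.26,   0.2 , -18.5 ]))
```

Request:
servo_tool([
  {"offset":[-0.001,0,-0.002],"dr":[3,0,-3.7]},
  {"offset":[-0.002,0,-0.005],"dr":[6.1,0,-7.4]},
  {"offset":[-0.003,0,-0.007],"dr":[9.2,0.1,-11.1]},
  {"offset":[-0.005,0,-0.01],"dr":[12.2,0.2,-14.8]},
  {"offset":[-0.0055,0,-0.0115],"dr":[15.3,0.2,-18.5]},
  {"offset":[-0.0055,0,-0.0115],"dr":[15.3,0.2,-18.5]},
  {"offset":[-0.0055,0,-0.0115],"dr":[15.3,0.2,-18.5]},
])

```text
time_s: 2.78
position: [0.4136, -0.1423, 0.0602]
tcp_rot: [[0.628, 0.572, 0.528], [0.44, -0.82, 0.365], [0.642, 0.003, -0.767]]
force: [-0.0, 0.7, 0.4]
opening: 1.001
grasp_force: 0.0
```

```bash
python3 -c "
from h import *
now();print(row([.435,-.126,.028],Rt(40,35)))
c=snap('wrist','w2.png')
g=cv2.cvtColor(c['color'],cv2.COLOR_RGB2GRAY)
p=proj(c,[.435,-.126,.044]).astype(int);print(p)
x,y=p-30;g=g[y:y+60,x:x+60]
n,l,s,m=cv2.connectedComponentsWithStats((g<70).astype(np.uint8))
for i in range(1,n):
  if s[i][4]>80: print(s[i],m[i]+[x,y],plane(c,*(m[i]+[x,y]),.042))"
```

```text
t 2.7833 grip [ 0.4037 -0.1492  0.0746] q [-63.2  44.1 129.4  74.6  41.3 -80.5] F [-0.   0.7  0.4] open 1.0006762522648491 0.0
(array([-0.    , -0.0013,  0.0607]), array([0.22, 0.06, 0.01]))
[277 223]
[ 11  15  32  35 931] [273.5972 224.8614] [ 0.4336 -0.1245  0.042 ]
```

Request:
servo_tool([
  {"offset":[0,-0.002,0.012],"dr":[0.2,0,0]},
  {"offset":[0,-0.002,0.024],"dr":[0.2,0,0]},
  {"offset":[0,-0.002,0.036],"dr":[0.2,0,0]},
  {"offset":[0,-0.002,0.048],"dr":[0.2,0,0]},
  {"offset":[0,-0.002,0.056],"dr":[0.2,0,0]},
  {"offset":[0,-0.002,0.06],"dr":[0.2,0,0]},
  {"offset":[0,-0.002,0.06],"dr":[0.2,0,0]},
])

```text
time_s: 3.42
position: [0.4433, -0.1153, 0.0131]
tcp_rot: [[0.628, 0.576, 0.523], [0.438, -0.817, 0.374], [0.643, -0.006, -0.766]]
force: [-0.1, 0.1, 0.5]
opening: 1.0
grasp_force: 0.0
```

Request:
servo_tool([
  {"offset":[0,0,0],"dr":[0,0,0]},
  {"offset":[0,0,0],"dr":[0,0,0]},
  {"offset":[0,0,0],"dr":[0,0,0]},
  {"offset":[0,0,0],"dr":[0,0,0]},
  {"offset":[0,0,0],"dr":[0,0,0]},
  {"offset":[0,0,0],"dr":[0,0,0]},
  {"offset":[0,0,0],"dr":[0,0,0]},
  {"offset":[0,0,0],"dr":[0,0,0]},
  {"offset":[0,0,0],"dr":[0,0,0]},
  {"offset":[0,0,0],"dr":[0,0,0]},
], gripper=0.8)

```text
time_s: 4.25
position: [0.4438, -0.1166, 0.0134]
tcp_rot: [[0.627, 0.576, 0.524], [0.44, -0.817, 0.372], [0.643, -0.003, -0.766]]
force: [0.4, 0.1, 1.2]
opening: 0.326
grasp_force: 0.0
```

```bash
python3 -c "
from h import *
now();print(row([.40,-.15,.11]),Rt(40,35)-bot.read_state()['tcp_rot'])
c=snap('wrist','w3.png')"
```

```text
t 4.25 grip [ 0.434  -0.1236  0.0277] q [-56.7  51.6 128.2  87.5  40.  -89.3] F [0.4 0.1 1.2] open 0.32551661281550603 0.0
(array([ 0.0199,  0.0017, -0.0907]), array([0., 0., 0.])) [[ 0.0001 -0.0028  0.0029]
 [-0.0005 -0.0019 -0.0037]
 [ 0.0002  0.0033  0.0002]]
```

View pics/w3.png

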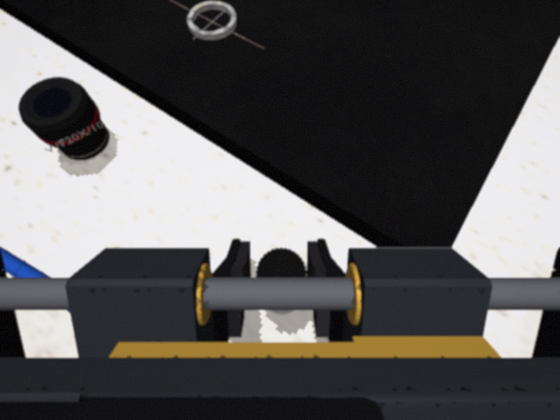

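The wrist view shows the fingers closing on vial A, cap at (282,262), centred between them. I'll finish the grip, then lift.

Request:
servo_tool([
  {"offset":[0,0,0],"dr":[0,0,0]},
  {"offset":[0,0,0],"dr":[0,0,0]},
  {"offset":[0,0,0],"dr":[0,0,0]},
  {"offset":[0,0,0],"dr":[0,0,0]},
  {"offset":[0.003,0,-0.004],"dr":[0,0,0]},
  {"offset":[0.006,0,-0.012],"dr":[0,0,0]},
  {"offset":[0.009,0,-0.024],"dr":[0,0,0]},
  {"offset":[0.012,0,-0.04],"dr":[0,0,0]},
  {"offset":[0.016,0,-0.056],"dr":[0,0,0]},
  {"offset":[0.02,0,-0.07],"dr":[0,0,0]},
  {"offset":[0.02,0,-0.075],"dr":[0,0,0]},
  {"offset":[0.02,0,-0.075],"dr":[0,0,0]},
])

```text
time_s: 5.3
position: [0.417, -0.1364, 0.0846]
tcp_rot: [[0.627, 0.576, 0.525], [0.441, -0.818, 0.37], [0.642, -0.001, -0.767]]
force: [-0.6, -0.2, -0.2]
opening: 0.236
grasp_force: 30.0
```

```bash
cat >> h.py <<'E'
T0=np.array([.498,-.366]);AZ=11
def sh(x,y,z):
    a=np.radians(AZ);return np.array([T0[0]+x*np.cos(a)-y*np.sin(a),T0[1]+x*np.sin(a)+y*np.cos(a),z])
def insh(g):
    a=np.radians(AZ);d=np.array(g)[:2]-T0;return np.array([d[0]*np.cos(a)+d[1]*np.sin(a),-d[0]*np.sin(a)+d[1]*np.cos(a),g[2]])
E
python3 -c "
from h import *
now();print(sh(-.16,.01,.1),row(sh(-.16,.01,.1),Rt()))"
```

```text
t 5.3 grip [ 0.4072 -0.1434  0.0989] q [-62.3  39.9 129.   70.3  42.6 -73.7] F [-0.6 -0.2 -0.2] open 0.2359188852339832 30.000127217621184
[ 0.339  -0.3867  0.1   ] (array([-0.1501,  0.1647, -0.1274]), array([-15.55,   0.06,  18.47]))
```

Request:
servo_tool([
  {"offset":[-0.015,0.016,-0.013],"dr":[-1.6,0,1.8]},
  {"offset":[-0.03,0.033,-0.025],"dr":[-3.1,0,3.7]},
  {"offset":[-0.045,0.05,-0.038],"dr":[-4.7,0,5.5]},
  {"offset":[-0.06,0.066,-0.051],"dr":[-6.2,0,7.4]},
  {"offset":[-0.075,0.082,-0.064],"dr":[-7.8,0,9.2]},
  {"offset":[-0.09,0.099,-0.076],"dr":[-9.3,0,11.1]},
  {"offset":[-0.105,0.115,-0.089],"dr":[-10.9,0,12.9]},
  {"offset":[-0.12,0.132,-0.102],"dr":[-12.4,0,14.8]},
  {"offset":[-0.135,0.148,-0.115],"dr":[-14,0,16.6]},
  {"offset":[-0.15,0.165,-0.127],"dr":[-15.6,0.1,18.5]},
  {"offset":[-0.15,0.165,-0.127],"dr":[-15.6,0.1,18.5]},
  {"offset":[-0.15,0.165,-0.127],"dr":[-15.6,0.1,18.5]},
  {"offset":[-0.15,0.165,-0.127],"dr":[-15.6,0.1,18.5]},
])

```text
time_s: 6.38
position: [0.3517, -0.3822, 0.0835]
tcp_rot: [[0.752, 0.192, 0.631], [0.144, -0.981, 0.127], [0.643, -0.005, -0.765]]
force: [-0.4, 0.9, 0.3]
opening: 0.24
grasp_force: 30.0
```

```bash
python3 -c "
from h import *
print(insh(now()));print(bot.read_state()['tcp_rot']-Rt())
c=snap('wrist','w4.png')
print([proj(c,sh(*p)).round(0) for p in((0,-.076,.059),(0,-.076,.012),(-.045,-.09,.062),(-.045,.1,.012),(-.005,0,.16),(-.045,-.09,.012))])"
```

```text
t 6.3833 grip [ 0.3399 -0.3846  0.0978] q [-83.6  40.5 115.6  60.5  47.4 -56.2] F [-0.4  0.9  0.3] open 0.23987982725633675 29.99980700845842
[-0.1587  0.0119  0.0978]
[[-0.0001  0.0012 -0.0002]
 [-0.0023  0.0003  0.0047]
 [ 0.0007 -0.005   0.0006]]
[array([398.,  76.]), array([381., 117.]), array([429., 123.]), array([172., 162.]), array([305., -74.]), array([405., 162.])]
```

View pics/w4.png

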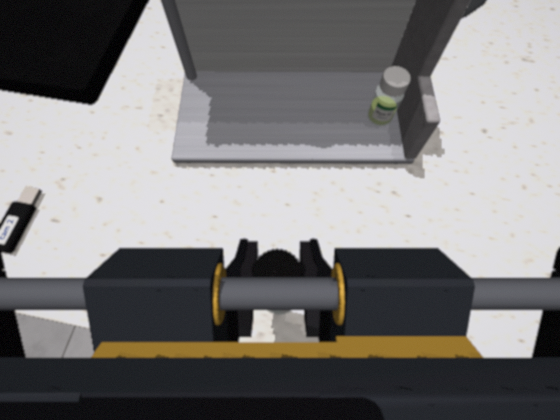

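The wrist view shows vial A held upright before the shelf; the deck's front-left corner is at (174,160), inner-right at (406,160), the corner vial's cap at (396,75) and foot near (383,118). All lie within 2 px of the predictions.

```bash
python3 -c "
from h import *
c=load('w4.png')
print(insh(plane(c,397,74.5,.059)),insh(plane(c,174,160,.012)),insh(plane(c,406,160,.012)))
for p in((-.1,.012,.07),(.001,.012,.058),(.001,.012,.0435),(.001,.012,.041)):print(row(sh(*p),Rt()))"
```

```text
[ 0.0019 -0.0754  0.059 ] [-0.0433  0.0986  0.012 ] [-0.0436 -0.0908  0.012 ]
(array([0.0268, 0.0006, 0.059 ]), array([-0.28, -0.05, -0.12]))
(array([0.0964, 0.0008, 0.1332]), array([-0.28, -0.05, -0.12]))
(array([0.087 , 0.0009, 0.1443]), array([-0.28, -0.05, -0.12]))
(array([0.0854, 0.0009, 0.1462]), array([-0.28, -0.05, -0.12]))
```

Request:
servo_tool([
  {"offset":[0.007,0,0.015],"dr":[-0.3,0,-0.1]},
  {"offset":[0.013,0,0.03],"dr":[-0.3,0,-0.1]},
  {"offset":[0.02,0,0.045],"dr":[-0.3,0,-0.1]},
  {"offset":[0.027,0.0005,0.059],"dr":[-0.3,0,-0.1]},
  {"offset":[0.039,0.0005,0.071],"dr":[-0.3,0,-0.1]},
  {"offset":[0.051,0.0005,0.084],"dr":[-0.3,0,-0.1]},
  {"offset":[0.063,0.001,0.097],"dr":[-0.3,0,-0.1]},
  {"offset":[0.075,0.001,0.11],"dr":[-0.3,0,-0.1]},
  {"offset":[0.087,0.001,0.123],"dr":[-0.3,0,-0.1]},
  {"offset":[0.097,0.001,0.133],"dr":[-0.3,0,-0.1]},
  {"offset":[0.097,0.001,0.133],"dr":[-0.3,0,-0.1]},
  {"offset":[0.094,0.001,0.137],"dr":[-0.3,0,-0.1]},
  {"offset":[0.091,0.001,0.14],"dr":[-0.3,0,-0.1]},
  {"offset":[0.088,0.001,0.143],"dr":[-0.3,0,-0.1]},
  {"offset":[0.087,0.001,0.144],"dr":[-0.3,0,-0.1]},
  {"offset":[0.087,0.001,0.144],"dr":[-0.3,0,-0.1]},
])

```text
time_s: 7.77
position: [0.5072, -0.3544, 0.0289]
tcp_rot: [[0.753, 0.187, 0.631], [0.144, -0.982, 0.12], [0.643, 0.001, -0.766]]
force: [-0.0, -0.8, -0.0]
opening: 0.234
grasp_force: 30.0
```

```bash
python3 -c "
from h import *
print(insh(now()));print(row(sh(.001,.012,.040)))"
```

```text
t 7.7667 grip [ 0.4954 -0.3566  0.0433] q [-64.   48.  108.4  76.3  39.6 -52.9] F [-0.  -0.8 -0. ] open 0.23400126814051472 29.999894078410634
[-0.0008  0.0097  0.0433]
(array([-0.0007, -0.0023,  0.0037]), array([0., 0., 0.]))
```

Force noise is about 1 N, so I'll lower in sub-mm steps and then see the contact force.

Request:
servo_tool([
  {"offset":[-0.0005,0,0.0006],"dr":[0,0,0]},
  {"offset":[-0.001,0,0.0012],"dr":[0,0,0]},
  {"offset":[-0.0014,0,0.0017],"dr":[0,0,0]},
  {"offset":[-0.0017,0,0.0021],"dr":[0,0,0]},
  {"offset":[-0.002,0,0.0024],"dr":[0,0,0]},
  {"offset":[-0.002,0,0.0024],"dr":[0,0,0]},
])

```text
time_s: 8.27
position: [0.508, -0.3543, 0.0266]
tcp_rot: [[0.752, 0.189, 0.632], [0.146, -0.982, 0.119], [0.643, 0.003, -0.766]]
force: [0.8, -0.7, -0.1]
opening: 0.236
grasp_force: 30.0
```

```bash
python3 -c "
from h import *
print(insh(now()))"
```

```text
t 8.2667 grip [ 0.4962 -0.3566  0.0409] q [-63.9  48.3 108.4  76.7  39.6 -53.4] F [ 0.8 -0.7 -0.1] open 0.23616134875399186 30.00002371142557
[0.0001 0.0096 0.0409]
```

Request:
servo_tool([
  {"offset":[-0.0003,0,0.0004],"dr":[0,0,0]},
  {"offset":[-0.0005,0,0.0006],"dr":[0,0,0]},
  {"offset":[-0.0006,0,0.0008],"dr":[0,0,0]},
  {"offset":[-0.0006,0,0.0008],"dr":[0,0,0]},
])

```text
time_s: 8.6
position: [0.5081, -0.3543, 0.0255]
tcp_rot: [[0.752, 0.189, 0.632], [0.146, -0.982, 0.119], [0.643, 0.003, -0.766]]
force: [0.7, 0.2, -0.1]
opening: 0.235
grasp_force: 30.0
```

Request:
servo_tool([
  {"offset":[-0.0002,0,0.0002],"dr":[0,0,0]},
  {"offset":[-0.0003,0,0.0004],"dr":[0,0,0]},
  {"offset":[-0.0003,0,0.0004],"dr":[0,0,0]},
])

```text
time_s: 8.85
position: [0.5082, -0.3543, 0.0254]
tcp_rot: [[0.751, 0.189, 0.632], [0.146, -0.982, 0.119], [0.643, 0.003, -0.765]]
force: [-0.9, 0.4, 2.1]
opening: 0.237
grasp_force: 30.0
```

Request:
servo_tool([
  {"offset":[0,0,0],"dr":[0,0,0]},
  {"offset":[0,0,0],"dr":[0,0,0]},
  {"offset":[0,0,0],"dr":[0,0,0]},
  {"offset":[0,0,0],"dr":[0,0,0]},
  {"offset":[0,0,0],"dr":[0,0,0]},
  {"offset":[0,0,0],"dr":[0,0,0]},
  {"offset":[0,0,-0.006],"dr":[0,0,0]},
  {"offset":[0,0,-0.016],"dr":[0,0,0]},
  {"offset":[0,0,-0.03],"dr":[0,0,0]},
  {"offset":[0,0,-0.05],"dr":[0,0,0]},
  {"offset":[0,0,-0.07],"dr":[0,0,0]},
  {"offset":[0,0,-0.085],"dr":[0,0,0]},
  {"offset":[0,0,-0.09],"dr":[0,0,0]},
  {"offset":[0,0,-0.09],"dr":[0,0,0]},
], gripper=0.1)

```text
time_s: 10.02
position: [0.4505, -0.3661, 0.0954]
tcp_rot: [[0.752, 0.187, 0.633], [0.146, -0.982, 0.116], [0.643, 0.005, -0.766]]
force: [0.6, -0.9, -0.1]
opening: 0.448
grasp_force: 0.0
```

```bash
python3 -c "
from h import *
print(insh(now()))
c=snap('wrist','w5.png')
print(proj(c,sh(0,.01,.059)),proj(c,sh(0,.01,.012)),proj(c,sh(0,-.076,.059)))"
```

```text
t 10.0167 grip [ 0.4387 -0.3683  0.1097] q [-70.8  39.6 111.5  65.9  44.1 -47.2] F [ 0.6 -0.9 -0.1] open 0.4478847463743572 0.0
[-0.0586  0.0091  0.1097]
[277.4672 205.953 ] [277.208 230.347] [407.8318 205.8024]
```

View pics/w5.png

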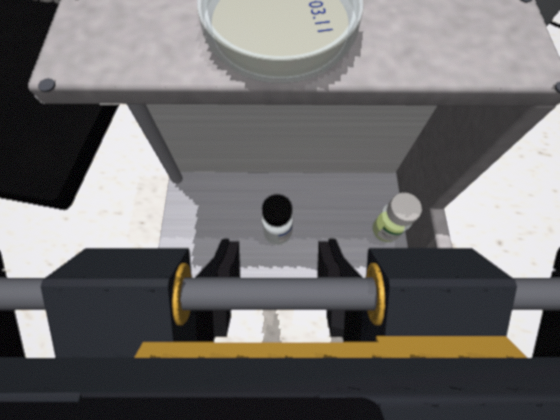

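The wrist view shows vial A upright on the deck with its cap at (277,208). The corner vial's cap is at (405,207) and it hasn't moved. Next I close the fingers, go in to the left of A, and push.

Request:
servo_tool([
  {"offset":[0,-0.01,0],"dr":[0,0,0]},
  {"offset":[0,-0.022,0],"dr":[0,0,0]},
  {"offset":[0,-0.034,0],"dr":[0,0,0]},
  {"offset":[0,-0.043,0],"dr":[0,0,0]},
  {"offset":[0,-0.043,0],"dr":[0,0,0]},
  {"offset":[0,-0.043,0],"dr":[0,0,0]},
  {"offset":[-0.002,-0.043,0.015],"dr":[0,0,0]},
  {"offset":[-0.004,-0.043,0.03],"dr":[0,0,0]},
  {"offset":[-0.006,-0.043,0.045],"dr":[0,0,0]},
  {"offset":[-0.008,-0.043,0.06],"dr":[0,0,0]},
  {"offset":[-0.009,-0.043,0.074],"dr":[0,0,0]},
  {"offset":[-0.01,-0.043,0.084],"dr":[0,0,0]},
  {"offset":[-0.01,-0.043,0.0875],"dr":[0,0,0]},
  {"offset":[-0.01,-0.043,0.0875],"dr":[0,0,0]},
], gripper=1)

```text
time_s: 11.23
position: [0.4914, -0.3142, 0.0197]
tcp_rot: [[0.752, 0.189, 0.632], [0.146, -0.982, 0.12], [0.643, 0.003, -0.766]]
force: [-1.1, -0.7, 1.3]
opening: 0.009
grasp_force: 0.0
```

```bash
cat >> h.py <<'E'
def caps(f):
    """dark / bright cap-like blobs seen by the scene and wrist"""
    c=snap('scene',f);return c
E
python3 -c "
from h import *
print(insh(now()))
w=snap('wrist','w6.png');s=snap('scene','s6.png')
print([proj(w,sh(0,y,.059)).round() for y in (-.076,.009)],[proj(s,sh(0,y,.059)).round() for y in (-.076,.009)])
o=np.zeros((420,800,3),np.uint8);o[:,:560]=w['color'][:,:,::-1];o[:400,560:]=cv2.resize(s['color'][140:240,290:350,::-1],(240,400),interpolation=cv2.INTER_CUBIC);cv2.imwrite('pics/c6.png',o)"
```

```text
t 11.2333 grip [ 0.4796 -0.3164  0.034 ] q [-63.5  48.8 114.3  84.9  38.4 -63.5] F [-1.1 -0.7  1.3] open 0.009328906385205494 0.0
[-0.0086  0.0522  0.034 ]
[array([600., 243.]), array([389., 244.])] [array([332., 181.]), array([325., 195.])]
```

View pics/c6.png

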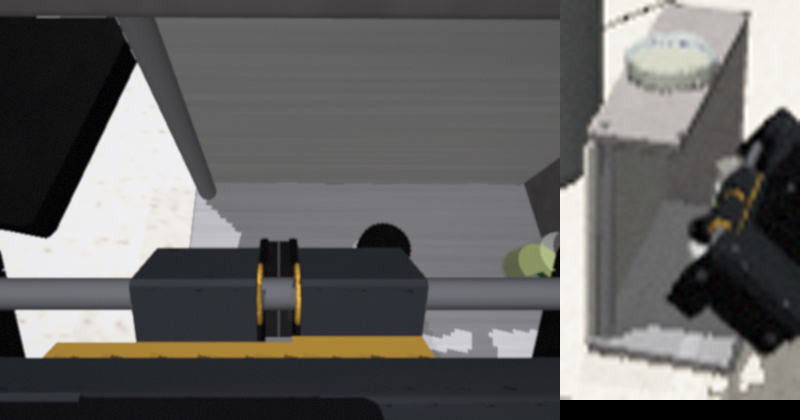

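The wrist view shows the closed fingers at columns 260–300, left of A (cap at (384,245)). The inset shows the gripper clear of the top board. I'll push A to the right, slowly.

Request:
servo_tool([
  {"offset":[0,0.006,0],"dr":[0,0,0]},
  {"offset":[0,0.012,0],"dr":[0,0,0]},
  {"offset":[0,0.015,0],"dr":[0,0,0]},
  {"offset":[0,0.018,0],"dr":[0,0,0]},
  {"offset":[0,0.021,0],"dr":[0,0,0]},
  {"offset":[0,0.024,0],"dr":[0,0,0]},
  {"offset":[0,0.028,0],"dr":[0,0,0]},
  {"offset":[0,0.032,0],"dr":[0,0,0]},
  {"offset":[0,0.036,0],"dr":[0,0,0]},
  {"offset":[0,0.04,0],"dr":[0,0,0]},
  {"offset":[0,0.044,0],"dr":[0,0,0]},
  {"offset":[0,0.048,0],"dr":[0,0,0]},
  {"offset":[0,0.052,0],"dr":[0,0,0]},
  {"offset":[0,0.056,0],"dr":[0,0,0]},
  {"offset":[0,0.06,0],"dr":[0,0,0]},
  {"offset":[0,0.063,0],"dr":[0,0,0]},
  {"offset":[0,0.066,0],"dr":[0,0,0]},
  {"offset":[0,0.068,0],"dr":[0,0,0]},
  {"offset":[0,0.069,0],"dr":[0,0,0]},
  {"offset":[0,0.069,0],"dr":[0,0,0]},
])

```text
time_s: 13.0
position: [0.5039, -0.3819, 0.0206]
tcp_rot: [[0.752, 0.189, 0.632], [0.146, -0.982, 0.119], [0.643, 0.003, -0.766]]
force: [-0.5, 0.5, 0.7]
opening: 0.005
grasp_force: 0.0
```

```bash
python3 -c "
from h import *
print(insh(now()))
w=snap('wrist','w7.png');print([proj(w,sh(0,y,.059)).round() for y in (-.076,-.052,-.04,0)])"
```

```text
t 13.0 grip [ 0.4921 -0.3841  0.035 ] q [-65.7  49.3 105.5  73.2  40.7 -51. ] F [-0.5  0.5  0.7] open 0.004633002877850141 0.0007307909396558898
[-0.0092 -0.0167  0.035 ]
[array([427., 243.]), array([368., 243.]), array([339., 243.]), array([240., 243.])]
```

View pics/w7.png

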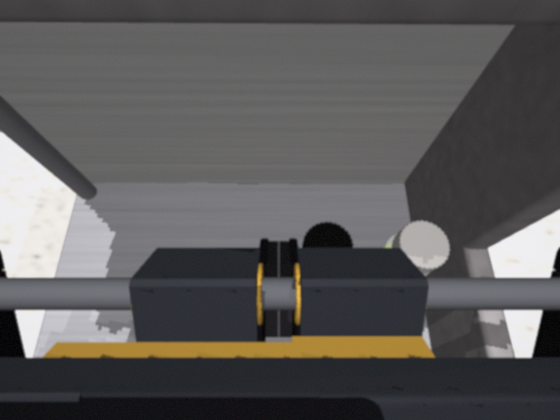

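A's cap is at (327,246) and the corner cap at (422,244), both upright and 39 mm apart. I'll push 15 mm more.

Request:
servo_tool([
  {"offset":[0,0.003,0],"dr":[0,0,0]},
  {"offset":[0,0.006,0],"dr":[0,0,0]},
  {"offset":[0,0.009,0],"dr":[0,0,0]},
  {"offset":[0,0.011,0],"dr":[0,0,0]},
  {"offset":[0,0.013,0],"dr":[0,0,0]},
  {"offset":[0,0.014,0],"dr":[0,0,0]},
  {"offset":[0,0.015,0],"dr":[0,0,0]},
  {"offset":[0,0.015,0],"dr":[0,0,0]},
  {"offset":[0,0.015,0],"dr":[0,0,0]},
])

```text
time_s: 13.8
position: [0.5067, -0.3964, 0.0207]
tcp_rot: [[0.752, 0.189, 0.632], [0.146, -0.982, 0.119], [0.643, 0.003, -0.766]]
force: [0.7, 0.2, -0.8]
opening: 0.002
grasp_force: 0.0
```

```bash
cat >> h.py <<'E'
def runs(c,r,lo=55,hi=135):
    g=cv2.cvtColor(c['color'],cv2.COLOR_RGB2GRAY)[r].astype(int);k=np.where(g<lo,0,np.where(g>hi,2,1))
    e=np.r_[0,np.flatnonzero(np.diff(k))+1,560];return [(int(a),int(b-1),int(k[a]),int(g[a:b].mean())) for a,b in zip(e[:-1],e[1:]) if b-a>7]
E
python3 -c "
from h import *
print(insh(now()))
for f in('w7.png','w8.png'):
  w=load(f) if f=='w7.png' else snap('wrist',f)
  print([proj(w,sh(0,y,.059)).round() for y in (-.076,-.052)])
  for r in(230,238,245):print(r,runs(w,r))"
```

```text
t 13.8 grip [ 0.4949 -0.3986  0.035 ] q [-66.   49.6 103.6  71.1  41.4 -48.5] F [ 0.7  0.2 -0.8] open 0.0016107416998022938 0.0
[-0.0093 -0.0314  0.035 ]
[array([427., 243.]), array([368., 243.])]
230 [(0, 110, 2, 215), (111, 308, 1, 121), (309, 344, 0, 13), (345, 402, 1, 119), (403, 440, 2, 173), (441, 457, 1, 66), (462, 518, 1, 66), (519, 559, 2, 230)]
238 [(0, 113, 2, 214), (114, 304, 1, 118), (305, 350, 0, 13), (351, 388, 1, 119), (400, 446, 2, 173), (447, 503, 1, 68), (504, 559, 2, 234)]
245 [(0, 110, 2, 213), (111, 259, 1, 121), (260, 277, 0, 19), (280, 296, 0, 16), (303, 351, 0, 12), (352, 384, 1, 119), (392, 400, 1, 97), (401, 448, 2, 174), (449, 490, 1, 70), (491, 559, 2, 234)]
[array([391., 243.]), array([332., 243.])]
230 [(0, 83, 2, 204), (84, 307, 1, 119), (308, 345, 0, 12), (346, 365, 1, 114), (366, 404, 2, 170), (405, 415, 1, 70), (425, 475, 1, 66), (476, 559, 2, 232)]
238 [(0, 86, 2, 203), (87, 303, 1, 116), (304, 350, 0, 12), (363, 409, 2, 170), (410, 463, 1, 68), (464, 559, 2, 234)]
245 [(0, 83, 2, 201), (84, 259, 1, 119), (260, 277, 0, 19), (280, 296, 0, 16), (303, 351, 0, 12), (364, 412, 2, 171), (413, 452, 1, 68), (453, 559, 2, 234)]
```

```bash
python3 -c "
from h import *
c=load('scene0.png');d=load('side0.png')
print('plate',plane(c,205,358,.02),plane(c,300,243,.02),plane(d,283,199,.02),plane(d,281,261,.02))
print('tip',tri(c,(268,118),d,(289,103)),tri(c,(262,112),d,(297,98)),tri(c,(160,205),d,(322,185)))
w=load('w3.png');print(plane(w,425,248,.02))"
```

```text
plate [0.4824 0.2031 0.02  ] [ 0.4834 -0.181   0.02  ] [0.4898 0.1829 0.02  ] [ 0.4873 -0.2156  0.02  ]
tip (array([ 0.4999, -0.068 ,  0.3861]), np.float64(0.015344923361304007)) (array([ 0.5174, -0.0726,  0.3963]), np.float64(0.022669244369256845)) (array([0.6461, 0.0418, 0.1689]), np.float64(0.10870594173469665))
[ 0.4895 -0.1727  0.02  ]
```

Request:
servo_tool([
  {"offset":[0,-0.004,0],"dr":[0,0,0]},
  {"offset":[0,-0.01,0],"dr":[0,0,0]},
  {"offset":[0,-0.015,-0.01],"dr":[0,0,0]},
  {"offset":[0,-0.02,-0.03],"dr":[0,0,0]},
  {"offset":[0,-0.025,-0.055],"dr":[0,0,0]},
  {"offset":[0,-0.03,-0.08],"dr":[0,0,0]},
  {"offset":[0,-0.035,-0.11],"dr":[0,0,0]},
  {"offset":[0,-0.04,-0.14],"dr":[0,0,0]},
  {"offset":[0,-0.04,-0.15],"dr":[0,0,0]},
  {"offset":[0,-0.04,-0.15],"dr":[0,0,0]},
], gripper=-1)

```text
time_s: 14.68
position: [0.4034, -0.3758, 0.1375]
tcp_rot: [[0.752, 0.186, 0.633], [0.147, -0.982, 0.115], [0.643, 0.006, -0.766]]
force: [0.6, -1.0, 0.7]
opening: 0.676
grasp_force: 0.0
```

```bash
python3 -c "
from h import *
g=now()
for th,r,az,z in((-30,.46,22,.14),(-22,.425,28,.14),(-16,.42,32,.14),(-10,.415,36,.14),(-3,.415,41,.14),(4,.415,46,.14),(11,.415,52,.14),(17,.415,57,.13),(22,.42,62,.12)):
  t=np.radians(th);print(*[x.tolist() for x in row([r*np.cos(t),r*np.sin(t),z],Rt(40,az))])"
```

```text
t 14.6833 grip [ 0.3916 -0.378   0.1518] q [-76.8  34.  112.8  58.6  48.8 -43.9] F [ 0.6 -1.   0.7] open 0.6761722529745787 0.0
[0.019, -0.1467, 0.0302] [7.51, 0.01, -8.4]
[0.0259, -0.2182, 0.0354] [11.37, 0.03, -12.99]
[0.0394, -0.2599, 0.0464] [13.94, 0.04, -16.06]
[0.0493, -0.3027, 0.0543] [16.51, 0.05, -19.12]
[0.0606, -0.352, 0.0634] [19.72, 0.07, -22.95]
[0.0673, -0.4027, 0.0686] [22.94, 0.08, -26.78]
[0.0691, -0.4543, 0.0697] [26.79, 0.1, -31.38]
[0.0604, -0.4985, 0.0751] [30.0, 0.12, -35.21]
[0.053, -0.536, 0.0817] [33.21, 0.14, -39.05]
```

Request:
servo_tool([
  {"offset":[0.005,-0.037,0.007],"dr":[1.9,0,-2.1]},
  {"offset":[0.009,-0.073,0.015],"dr":[3.7,0,-4.2]},
  {"offset":[0.014,-0.11,0.022],"dr":[5.6,0,-6.3]},
  {"offset":[0.019,-0.147,0.03],"dr":[7.5,0,-8.4]},
  {"offset":[0.023,-0.183,0.033],"dr":[9.4,0,-10.7]},
  {"offset":[0.026,-0.218,0.036],"dr":[11.4,0,-13]},
  {"offset":[0.039,-0.26,0.046],"dr":[13.9,0,-16]},
  {"offset":[0.044,-0.281,0.05],"dr":[15.2,0,-17.6]},
  {"offset":[0.049,-0.303,0.054],"dr":[16.5,0,-19.1]},
  {"offset":[0.055,-0.328,0.059],"dr":[18.1,0,-21]},
  {"offset":[0.061,-0.352,0.063],"dr":[19.7,0,-23]},
  {"offset":[0.064,-0.377,0.066],"dr":[21.3,0,-24.9]},
  {"offset":[0.067,-0.403,0.069],"dr":[22.9,0.1,-26.8]},
  {"offset":[0.068,-0.428,0.069],"dr":[24.9,0.1,-29.1]},
  {"offset":[0.069,-0.454,0.07],"dr":[26.8,0.1,-31.4]},
  {"offset":[0.065,-0.476,0.072],"dr":[28.4,0.1,-33.3]},
  {"offset":[0.06,-0.498,0.075],"dr":[30,0.1,-35.2]},
  {"offset":[0.053,-0.536,0.082],"dr":[33.2,0.1,-39]},
  {"offset":[0.053,-0.536,0.082],"dr":[33.2,0.1,-39]},
  {"offset":[0.053,-0.536,0.082],"dr":[33.2,0.1,-39]},
])

```text
time_s: 16.35
position: [0.3935, 0.1712, 0.1043]
tcp_rot: [[0.358, 0.886, 0.295], [0.676, -0.463, 0.572], [0.644, -0.006, -0.765]]
force: [0.2, -0.6, -0.2]
opening: 1.0
grasp_force: 0.0
```

```bash
python3 -c "
from h import *
now()
c=snap('wrist','w9.png');p=proj(c,[.434,.176,.047]);print(p,proj(c,[.434,.176,0]))
x,y=p.astype(int);h=cv2.cvtColor(c['color'],cv2.COLOR_RGB2HSV)
m=(cv2.inRange(h,(95,120,40),(125,255,255)));m[:,:max(0,x-45)]=0;m[:,x+45:]=0;m[:max(0,y-40)]=0;m[y+45:]=0
n,l,s,ce=cv2.connectedComponentsWithStats(m)
for i in range(1,n):
  if s[i][4]>60:print('cap',s[i],ce[i],plane(c,*ce[i],.042))
R=Rt(40,62);print(row([.434,.176,.028],R),row(np.array([.434,.176,.028])-.06*R[:,2],R))"
```

```text
t 16.35 grip [0.388  0.1605 0.1186] q [-22.1  37.9 137.   88.9  39.9 -81.5] F [ 0.2 -0.6 -0.2] open 0.9997595031969696 0.0
[327.738  250.3092] [320.4647 267.1355]
cap [304 230  28  29 633] [317.8009 243.7536] [0.4316 0.1843 0.042 ]
(array([-0.0309,  0.0325,  0.0925]), array([-0.32, -0.07,  0.  ])) (array([-0.0308,  0.0321,  0.0325]), array([-0.32, -0.07,  0.  ]))
```

Request:
servo_tool([
  {"offset":[-0.005,0.012,0.005],"dr":[-0.3,0,0]},
  {"offset":[-0.012,0.022,0.012],"dr":[-0.3,0,0]},
  {"offset":[-0.02,0.0275,0.022],"dr":[-0.3,0,0]},
  {"offset":[-0.0275,0.0275,0.035],"dr":[-0.3,0,0]},
  {"offset":[-0.0275,0.0275,0.035],"dr":[-0.3,0,0]},
  {"offset":[-0.0275,0.0275,0.035],"dr":[-0.3,0,0]},
  {"offset":[-0.0275,0.0275,0.035],"dr":[-0.3,0,0]},
])

```text
time_s: 16.98
position: [0.4203, 0.1565, 0.0609]
tcp_rot: [[0.361, 0.881, 0.306], [0.674, -0.473, 0.568], [0.645, 0.001, -0.765]]
force: [0.4, -0.2, -0.1]
opening: 1.002
grasp_force: 0.0
```

```bash
python3 -c "
from h import *
now()
c=snap('wrist','w10.png');p=proj(c,[.432,.182,.042]);print(p)
x,y=p.astype(int);h=cv2.cvtColor(c['color'],cv2.COLOR_RGB2HSV)
m=(cv2.inRange(h,(95,120,40),(125,255,255)));m[:,:max(0,x-45)]=0;m[:,x+45:]=0;m[:max(0,y-40)]=0;m[y+45:]=0
n,l,s,ce=cv2.connectedComponentsWithStats(m)
for i in range(1,n):
  if s[i][4]>60:print('cap',s[i],ce[i],plane(c,*ce[i],.042))
g=plane(c,*ce[1:][s[1:,4].argmax()],.042);g[2]=.028;print(row(g,Rt(40,62)))"
```

```text
t 16.9833 grip [0.4146 0.1459 0.0752] q [-22.8  45.4 134.1  94.9  40.1 -89.3] F [ 0.4 -0.2 -0.1] open 1.00175314975092 0.0
[275.0903 223.391 ]
cap [256 203  33  36 910] [272.0956 220.2582] [0.4314 0.1846 0.042 ]
(array([ 0.0014, -0.0034,  0.0633]), array([ 0.19, -0.13, -0.1 ]))
```

Request:
servo_tool([
  {"offset":[0.001,-0.003,0.012],"dr":[0,0,0]},
  {"offset":[0.001,-0.003,0.024],"dr":[0,0,0]},
  {"offset":[0.001,-0.003,0.036],"dr":[0,0,0]},
  {"offset":[0.001,-0.003,0.048],"dr":[0,0,0]},
  {"offset":[0.001,-0.003,0.057],"dr":[0,0,0]},
  {"offset":[0.001,-0.003,0.062],"dr":[0,0,0]},
  {"offset":[0.001,-0.003,0.0625],"dr":[0,0,0]},
  {"offset":[0.001,-0.003,0.0625],"dr":[0,0,0]},
])

```text
time_s: 17.7
position: [0.4338, 0.1961, 0.0147]
tcp_rot: [[0.36, 0.883, 0.301], [0.675, -0.469, 0.57], [0.644, -0.002, -0.765]]
force: [-6.2, -0.1, 2.9]
opening: 1.0
grasp_force: 3.2
```

Request:
servo_tool([
  {"offset":[0,0,0],"dr":[0,0,0]},
  {"offset":[0,0,0],"dr":[0,0,0]},
  {"offset":[0,0,0],"dr":[0,0,0]},
  {"offset":[0,0,0],"dr":[0,0,0]},
  {"offset":[0,0,0],"dr":[0,0,0]},
  {"offset":[0,0,0],"dr":[0,0,0]},
  {"offset":[0,0,0],"dr":[0,0,0]},
  {"offset":[0,0,0],"dr":[0,0,0]},
  {"offset":[0,0,0],"dr":[0,0,0]},
  {"offset":[0,0,0],"dr":[0,0,0]},
  {"offset":[0,0,0],"dr":[0,0,0]},
  {"offset":[0,0,0],"dr":[0,0,0]},
  {"offset":[0,0,0],"dr":[0,0,0]},
  {"offset":[0,0,0],"dr":[0,0,0]},
], gripper=0.8)

```text
time_s: 18.87
position: [0.4366, 0.1951, 0.0135]
tcp_rot: [[0.36, 0.882, 0.304], [0.675, -0.471, 0.568], [0.644, 0.001, -0.765]]
force: [-0.8, 0.9, -1.0]
opening: 0.237
grasp_force: 30.0
```

```bash
python3 -c "
from h import *
now()
c=snap('wrist','w11.png')
for th,r,az,z in((22.5,.44,62,.08),(21,.42,61,.13),(17,.415,57,.14),(11,.415,52,.14),(4,.415,46,.14),(-3,.415,41,.14),(-10,.415,36,.14),(-16,.42,32,.14),(-22,.425,28,.14),(-30,.46,22,.14)):
  t=np.radians(th);print(*[x.tolist() for x in row([r*np.cos(t),r*np.sin(t),z],Rt(40,az))])
print(*[x.tolist() for x in row(sh(-.16,.01,.1),Rt())])"
```

```text
t 18.8667 grip [0.4309 0.1845 0.0278] q [-15.2  52.9 131.4 107.7  41.2 -96.4] F [-0.8  0.9 -1. ] open 0.2372957373671919 29.999720429696026
[0.014, -0.0139, -0.0564] [0.11, -0.12, -0.04]
[0.029, -0.0179, -0.1092] [-0.53, -0.12, 0.73]
[0.0174, 0.0009, -0.132] [-3.1, -0.12, 3.79]
[-0.0074, 0.031, -0.1528] [-6.32, -0.13, 7.62]
[-0.0391, 0.0618, -0.1795] [-10.18, -0.13, 12.21]
[-0.0734, 0.087, -0.2084] [-13.4, -0.13, 16.03]
[-0.1098, 0.1066, -0.239] [-16.62, -0.13, 19.86]
[-0.1414, 0.1236, -0.2656] [-19.2, -0.13, 22.92]
[-0.1745, 0.1362, -0.2935] [-21.77, -0.14, 25.98]
[-0.2213, 0.1744, -0.3329] [-25.63, -0.14, 30.58]
[-0.3754, 0.1974, -0.4104] [-32.71, -0.14, 38.99]
```

Request:
servo_tool([
  {"offset":[0.002,0,-0.003],"dr":[0,0,0]},
  {"offset":[0.005,-0.004,-0.015],"dr":[0,0,0]},
  {"offset":[0.01,-0.009,-0.035],"dr":[0,0,0]},
  {"offset":[0.014,-0.014,-0.056],"dr":[0.1,-0.1,0]},
  {"offset":[0.022,-0.016,-0.082],"dr":[-0.2,-0.1,0.4]},
  {"offset":[0.029,-0.018,-0.109],"dr":[-0.5,-0.1,0.7]},
  {"offset":[0.0174,0.001,-0.132],"dr":[-3.1,-0.1,3.8]},
  {"offset":[-0.0074,0.031,-0.153],"dr":[-6.3,-0.1,7.6]},
  {"offset":[-0.023,0.046,-0.166],"dr":[-8.3,-0.1,9.9]},
  {"offset":[-0.039,0.062,-0.18],"dr":[-10.2,-0.1,12.2]},
  {"offset":[-0.056,0.074,-0.194],"dr":[-11.8,-0.1,14.1]},
  {"offset":[-0.073,0.087,-0.208],"dr":[-13.4,-0.1,16]},
  {"offset":[-0.092,0.097,-0.224],"dr":[-15,-0.1,18]},
  {"offset":[-0.11,0.107,-0.239],"dr":[-16.6,-0.1,19.9]},
  {"offset":[-0.141,0.124,-0.266],"dr":[-19.2,-0.1,22.9]},
  {"offset":[-0.1745,0.136,-0.2935],"dr":[-21.8,-0.1,26]},
  {"offset":[-0.198,0.155,-0.313],"dr":[-23.7,-0.1,28.3]},
  {"offset":[-0.221,0.174,-0.333],"dr":[-25.6,-0.1,30.6]},
  {"offset":[-0.221,0.174,-0.333],"dr":[-25.6,-0.1,30.6]},
  {"offset":[-0.221,0.174,-0.333],"dr":[-25.6,-0.1,30.6]},
])

```text
time_s: 20.58
position: [0.4091, -0.2274, 0.1261]
tcp_rot: [[0.71, 0.373, 0.597], [0.286, -0.928, 0.239], [0.643, 0.002, -0.766]]
force: [-0.5, 0.7, -0.6]
opening: 0.236
grasp_force: 30.0
```

```bash
python3 -c "
from h import *
print(insh(now()))
for p in((-.16,.02,.1),(-.1,.02,.07),(.002,.02,.058),(.002,.02,.0435)):print(*[x.tolist() for x in row(sh(*p),Rt())])"
```

```text
t 20.5833 grip [ 0.398  -0.2319  0.1404] q [-70.1  33.2 125.3  64.9  45.2 -59. ] F [-0.5  0.7 -0.6] open 0.23609066613984314 30.000103710881376
[-0.0726  0.1507  0.1404]
[-0.1109, 0.1141, -0.0401] [-6.93, -0.02, 8.4]
[-0.0851, 0.1254, 0.0208] [-6.93, -0.02, 8.4]
[-0.0161, 0.1446, 0.0944] [-6.93, -0.02, 8.4]
[-0.0254, 0.1446, 0.1055] [-6.93, -0.02, 8.4]
```

Request:
servo_tool([
  {"offset":[-0.02,0.02,-0.005],"dr":[-1.2,0,1.4]},
  {"offset":[-0.04,0.045,-0.005],"dr":[-2.4,0,2.8]},
  {"offset":[-0.058,0.072,0],"dr":[-3.6,0,4.4]},
  {"offset":[-0.072,0.098,0.007],"dr":[-5,0,6]},
  {"offset":[-0.082,0.116,0.015],"dr":[-6,0,7.3]},
  {"offset":[-0.085,0.125,0.021],"dr":[-6.9,0,8.4]},
  {"offset":[-0.073,0.129,0.033],"dr":[-6.9,0,8.4]},
  {"offset":[-0.061,0.132,0.046],"dr":[-6.9,0,8.4]},
  {"offset":[-0.049,0.135,0.059],"dr":[-6.9,0,8.4]},
  {"offset":[-0.037,0.138,0.072],"dr":[-6.9,0,8.4]},
  {"offset":[-0.026,0.142,0.084],"dr":[-6.9,0,8.4]},
  {"offset":[-0.016,0.1446,0.0944],"dr":[-6.9,0,8.4]},
  {"offset":[-0.016,0.1446,0.0944],"dr":[-6.9,0,8.4]},
  {"offset":[-0.019,0.1446,0.098],"dr":[-6.9,0,8.4]},
  {"offset":[-0.022,0.1446,0.1015],"dr":[-6.9,0,8.4]},
  {"offset":[-0.0245,0.1446,0.1045],"dr":[-6.9,0,8.4]},
  {"offset":[-0.0254,0.1446,0.1055],"dr":[-6.9,0,8.4]},
  {"offset":[-0.0254,0.1446,0.1055],"dr":[-6.9,0,8.4]},
])

```text
time_s: 22.08
position: [0.5075, -0.3411, 0.028]
tcp_rot: [[0.753, 0.192, 0.63], [0.144, -0.981, 0.127], [0.642, -0.004, -0.766]]
force: [-0.3, -0.0, -0.5]
opening: 0.242
grasp_force: 30.0
```

```bash
python3 -c "
from h import *
print(insh(now()));print(row(sh(.002,.02,.0405),Rt()))
w=snap('wrist','w12.png')
print([proj(w,sh(0,y,.059)).round() for y in (-.076,-.052)])
for r in(215,230,238):print(r,runs(w,r))"
```

```text
t 22.0833 grip [ 0.4957 -0.3434  0.0423] q [-63.3  48.  109.6  77.7  39.4 -54.2] F [-0.3 -0.  -0.5] open 0.24194451170872733 29.999911156191956
[0.0021 0.0226 0.0423]
(array([-0.0012,  0.0027,  0.0013]), array([-0.24,  0.03, -0.11]))
[array([522., 275.]), array([463., 275.])]
215 [(0, 28, 0, 5), (31, 147, 2, 234), (148, 477, 1, 116), (481, 489, 1, 56), (542, 555, 0, 52)]
230 [(0, 21, 0, 6), (23, 161, 2, 228), (162, 479, 1, 118), (484, 494, 1, 56), (497, 505, 1, 56), (531, 542, 1, 55), (547, 559, 0, 53)]
238 [(0, 16, 0, 5), (19, 169, 2, 227), (170, 496, 1, 115), (551, 559, 0, 52)]
```

Request:
servo_tool([
  {"offset":[-0.0004,0,0.0005],"dr":[-0.2,0,0]},
  {"offset":[-0.0008,0,0.001],"dr":[-0.2,0,0]},
  {"offset":[-0.0011,0,0.0014],"dr":[-0.2,0,0]},
  {"offset":[-0.0013,0,0.0016],"dr":[-0.2,0,0]},
  {"offset":[-0.0013,0,0.0016],"dr":[-0.2,0,0]},
])

```text
time_s: 22.55
position: [0.5083, -0.3411, 0.0267]
tcp_rot: [[0.752, 0.191, 0.631], [0.146, -0.982, 0.123], [0.643, -0.0, -0.766]]
force: [0.0, 0.2, -0.1]
opening: 0.238
grasp_force: 30.0
```

Request:
servo_tool([
  {"offset":[-0.0001,0,0.0002],"dr":[0,0,0]},
  {"offset":[-0.0003,0,0.0004],"dr":[0,0,0]},
  {"offset":[-0.0003,0,0.0004],"dr":[0,0,0]},
  {"offset":[-0.0003,0,0.0004],"dr":[0,0,0]},
])

```text
time_s: 22.88
position: [0.5084, -0.341, 0.0261]
tcp_rot: [[0.752, 0.191, 0.631], [0.146, -0.982, 0.123], [0.643, -0.0, -0.766]]
force: [0.1, -0.2, -0.9]
opening: 0.239
grasp_force: 30.0
```

Request:
servo_tool([
  {"offset":[-0.0001,0,0.0002],"dr":[0,0,0]},
  {"offset":[-0.0003,0,0.0004],"dr":[0,0,0]},
  {"offset":[-0.0003,0,0.0004],"dr":[0,0,0]},
  {"offset":[-0.0003,0,0.0004],"dr":[0,0,0]},
])

```text
time_s: 23.22
position: [0.5084, -0.341, 0.0256]
tcp_rot: [[0.752, 0.191, 0.631], [0.146, -0.982, 0.123], [0.643, -0.0, -0.766]]
force: [0.1, 0.5, -0.5]
opening: 0.238
grasp_force: 30.0
```

Request:
servo_tool([
  {"offset":[-0.0001,0,0.0002],"dr":[0,0,0]},
  {"offset":[-0.0002,0,0.0003],"dr":[0,0,0]},
  {"offset":[-0.0002,0,0.0003],"dr":[0,0,0]},
  {"offset":[-0.0002,0,0.0003],"dr":[0,0,0]},
])

```text
time_s: 23.55
position: [0.5085, -0.341, 0.0255]
tcp_rot: [[0.752, 0.191, 0.631], [0.146, -0.982, 0.123], [0.643, -0.0, -0.766]]
force: [-1.2, -0.6, 2.5]
opening: 0.24
grasp_force: 30.0
```

Request:
servo_tool([
  {"offset":[0,0,0],"dr":[0,0,0]},
  {"offset":[0,0,0],"dr":[0,0,0]},
  {"offset":[0,0,0],"dr":[0,0,0]},
  {"offset":[0,0,0],"dr":[0,0,0]},
  {"offset":[0,0,0],"dr":[0,0,0]},
  {"offset":[0,0,0],"dr":[0,0,0]},
  {"offset":[0,0,-0.006],"dr":[0,0,0]},
  {"offset":[0,0,-0.016],"dr":[0,0,0]},
  {"offset":[0,0,-0.03],"dr":[0,0,0]},
  {"offset":[0,0,-0.05],"dr":[0,0,0]},
  {"offset":[0,0,-0.07],"dr":[0,0,0]},
  {"offset":[0,0,-0.085],"dr":[0,0,0]},
  {"offset":[0,0,-0.09],"dr":[0,0,0]},
  {"offset":[0,0,-0.09],"dr":[0,0,0]},
], gripper=0.1)

```text
time_s: 24.72
position: [0.451, -0.3532, 0.0956]
tcp_rot: [[0.752, 0.189, 0.632], [0.146, -0.982, 0.12], [0.643, 0.002, -0.766]]
force: [0.9, 0.7, -0.5]
opening: 0.451
grasp_force: 0.0
```

```bash
python3 -c "
from h import *
print(insh(now()))
c=snap('wrist','w13.png');h=cv2.cvtColor(c['color'],cv2.COLOR_RGB2HSV)
print([proj(c,sh(0,y,.059)).round() for y in (-.076,-.052,.02)])
x,y=proj(c,sh(0,.02,.059)).astype(int)
m=cv2.inRange(h,(95,120,40),(125,255,255));m[:y-30]=0;m[y+40:]=0
n,l,s,ce=cv2.connectedComponentsWithStats(m)
for i in range(1,n):
  if s[i][4]>60:print('B cap',s[i],ce[i],insh(plane(c,*ce[i],.054)))
for r in(198,205,212):print(r,runs(c,r))
print(row(sh(-.0095,.064,.035),Rt()))"
```

```text
t 24.7167 grip [ 0.4391 -0.3554  0.1099] q [-70.2  39.3 112.9  67.1  43.6 -48.3] F [ 0.9  0.7 -0.5] open 0.45095178703705185 0.0
[-0.0558  0.0216  0.1099]
[array([428., 210.]), array([392., 210.]), array([282., 210.])]
B cap [263 194  29  31 715] [276.8839 208.7175] [0.0031 0.0233 0.054 ]
198 [(7, 89, 0, 12), (92, 201, 2, 227), (202, 383, 1, 111), (384, 391, 0, 45), (392, 417, 1, 111), (418, 429, 2, 159), (454, 482, 1, 68), (483, 559, 2, 233)]
205 [(0, 38, 2, 224), (44, 86, 0, 9), (89, 210, 2, 222), (211, 374, 1, 108), (375, 402, 0, 15), (403, 411, 1, 109), (412, 438, 2, 169), (439, 473, 1, 69), (474, 559, 2, 235)]
212 [(0, 75, 2, 230), (83, 213, 2, 223), (214, 263, 1, 117), (265, 368, 1, 102), (373, 404, 0, 13), (412, 441, 2, 169), (442, 464, 1, 77), (465, 559, 2, 234)]
(array([-0.0126, -0.0422,  0.0862]), array([ 0.09, -0.01, -0.  ]))
```

Request:
servo_tool([
  {"offset":[0,-0.01,0],"dr":[0,0,0]},
  {"offset":[0,-0.022,0],"dr":[0,0,0]},
  {"offset":[0,-0.034,0],"dr":[0,0,0]},
  {"offset":[0,-0.042,0],"dr":[0,0,0]},
  {"offset":[0,-0.042,0],"dr":[0,0,0]},
  {"offset":[0,-0.042,0],"dr":[0,0,0]},
  {"offset":[-0.002,-0.042,0.015],"dr":[0,0,0]},
  {"offset":[-0.004,-0.042,0.03],"dr":[0,0,0]},
  {"offset":[-0.006,-0.042,0.045],"dr":[0,0,0]},
  {"offset":[-0.008,-0.042,0.06],"dr":[0,0,0]},
  {"offset":[-0.01,-0.042,0.074],"dr":[0,0,0]},
  {"offset":[-0.012,-0.042,0.083],"dr":[0,0,0]},
  {"offset":[-0.0125,-0.042,0.086],"dr":[0,0,0]},
  {"offset":[-0.0125,-0.042,0.086],"dr":[0,0,0]},
  {"offset":[-0.0125,-0.042,0.086],"dr":[0,0,0]},
], gripper=1)

```text
time_s: 26.02
position: [0.4885, -0.3024, 0.0204]
tcp_rot: [[0.752, 0.191, 0.631], [0.146, -0.982, 0.123], [0.643, -0.0, -0.766]]
force: [0.0, -0.2, 0.3]
opening: 0.008
grasp_force: 0.0
```

Request:
servo_tool([
  {"offset":[0,0.006,0],"dr":[0,0,0]},
  {"offset":[0,0.012,0],"dr":[0,0,0]},
  {"offset":[0,0.015,0],"dr":[0,0,0]},
  {"offset":[0,0.018,0],"dr":[0,0,0]},
  {"offset":[0,0.021,0],"dr":[0,0,0]},
  {"offset":[0,0.024,0],"dr":[0,0,0]},
  {"offset":[0,0.028,0],"dr":[0,0,0]},
  {"offset":[0,0.032,0],"dr":[0,0,0]},
  {"offset":[0,0.036,0],"dr":[0,0,0]},
  {"offset":[0,0.04,0],"dr":[0,0,0]},
  {"offset":[0,0.044,0],"dr":[0,0,0]},
  {"offset":[0,0.048,0],"dr":[0,0,0]},
  {"offset":[0,0.052,0],"dr":[0,0,0]},
  {"offset":[0,0.056,0],"dr":[0,0,0]},
  {"offset":[0,0.06,0],"dr":[0,0,0]},
  {"offset":[0,0.063,0],"dr":[0,0,0]},
  {"offset":[0,0.065,0],"dr":[0,0,0]},
  {"offset":[0,0.066,0],"dr":[0,0,0]},
  {"offset":[0,0.066,0],"dr":[0,0,0]},
])

```text
time_s: 27.6
position: [0.5011, -0.3672, 0.0203]
tcp_rot: [[0.752, 0.191, 0.631], [0.146, -0.982, 0.122], [0.643, 0.0, -0.766]]
force: [-0.3, 0.1, 0.7]
opening: 0.001
grasp_force: 0.0
```

```bash
cat > m.py <<'E'
from h import *
import sys
print(insh(now()))
c=snap('wrist',sys.argv[1]);h=cv2.cvtColor(c['color'],cv2.COLOR_RGB2HSV)
print([proj(c,sh(0,y,.059)).round() for y in (-.076,-.052,-.0275)])
y=int(proj(c,sh(0,-.05,.059))[1])
for r in(y-10,y-5,y+1):
    b=np.flatnonzero(cv2.inRange(h,(95,120,40),(125,255,255))[r,200:520])+200
    print(r,'B',(b.min(),b.max(),len(b)) if len(b) else None,runs(c,r)[2:])
E
python3 m.py w14.png
```

```text
t 27.6 grip [ 0.4893 -0.3695  0.0346] q [-65.3  49.1 107.3  75.1  40.3 -53.1] F [-0.3  0.1  0.7] open 0.0005725376643177395 3.802402159594487e-06
[-0.0092 -0.0018  0.0346]
[array([465., 243.]), array([405., 243.]), array([345., 243.])]
232 B (np.int64(304), np.int64(351), 48) [(306, 378, 1, 79), (379, 420, 0, 12), (421, 438, 1, 108), (439, 480, 2, 169), (489, 496, 1, 56), (498, 511, 1, 56), (521, 559, 1, 69)]
237 B (np.int64(304), np.int64(351), 48) [(306, 375, 1, 78), (376, 423, 0, 11), (429, 436, 1, 92), (437, 483, 2, 169), (484, 508, 1, 59), (516, 548, 1, 73), (549, 559, 2, 215)]
243 B (np.int64(305), np.int64(348), 44) [(261, 277, 0, 18), (280, 296, 0, 18), (309, 366, 1, 77), (373, 426, 0, 13), (427, 437, 1, 89), (438, 485, 2, 171), (490, 499, 1, 56), (501, 535, 1, 70), (536, 559, 2, 228)]
```

Request:
servo_tool([
  {"offset":[0,0.002,0],"dr":[0,0,0]},
  {"offset":[0,0.004,0],"dr":[0,0,0]},
  {"offset":[0,0.005,0],"dr":[0,0,0]},
  {"offset":[0,0.006,0],"dr":[0,0,0]},
  {"offset":[0,0.0065,0],"dr":[0,0,0]},
  {"offset":[0,0.007,0],"dr":[0,0,0]},
  {"offset":[0,0.007,0],"dr":[0,0,0]},
  {"offset":[0,0.007,0],"dr":[0,0,0]},
])

```text
time_s: 28.32
position: [0.5024, -0.3738, 0.0203]
tcp_rot: [[0.752, 0.191, 0.631], [0.146, -0.982, 0.123], [0.643, -0.0, -0.766]]
force: [-0.3, 0.0, -0.4]
opening: 0.008
grasp_force: 0.0
```

```bash
python3 m.py w15.png
```

```text
t 28.3167 grip [ 0.4906 -0.3761  0.0346] q [-65.5  49.2 106.4  74.   40.5 -51.9] F [-0.3  0.  -0.4] open 0.007771886951953912 0.019988179977303844
[-0.0092 -0.0085  0.0346]
[array([448., 243.]), array([389., 243.]), array([328., 243.])]
232 B (np.int64(304), np.int64(352), 49) [(306, 362, 1, 68), (363, 403, 0, 12), (404, 421, 1, 109), (422, 463, 2, 171), (464, 539, 1, 64), (540, 559, 2, 224)]
237 B (np.int64(304), np.int64(351), 48) [(307, 359, 1, 66), (360, 407, 0, 12), (421, 467, 2, 171), (468, 494, 1, 58), (498, 529, 1, 73), (530, 559, 2, 228)]
243 B (np.int64(306), np.int64(349), 44) [(261, 277, 0, 18), (280, 296, 0, 18), (311, 352, 1, 63), (358, 408, 0, 11), (409, 420, 1, 93), (421, 469, 2, 172), (470, 483, 1, 61), (485, 517, 1, 70), (518, 559, 2, 232)]
```

Request:
servo_tool([
  {"offset":[0,0.0006,0],"dr":[0,0,0]},
  {"offset":[0,0.0012,0],"dr":[0,0,0]},
  {"offset":[0,0.0012,0],"dr":[0,0,0]},
  {"offset":[0,0.0005,0],"dr":[0,0,0]},
  {"offset":[0,-0.002,0],"dr":[0,0,0]},
  {"offset":[0,-0.007,0],"dr":[0,0,0]},
  {"offset":[0,-0.012,-0.005],"dr":[0,0,0]},
  {"offset":[0,-0.015,-0.02],"dr":[0,0,0]},
  {"offset":[0,-0.015,-0.04],"dr":[0,0,0]},
  {"offset":[0,-0.015,-0.065],"dr":[0,0,0]},
  {"offset":[0,-0.015,-0.09],"dr":[0,0,0]},
  {"offset":[0,-0.015,-0.1],"dr":[0,0,0]},
  {"offset":[0,-0.015,-0.1],"dr":[0,0,0]},
  {"offset":[0,-0.015,-0.1],"dr":[0,0,0]},
])

```text
time_s: 29.53
position: [0.4364, -0.3715, 0.0971]
tcp_rot: [[0.752, 0.19, 0.631], [0.146, -0.982, 0.122], [0.643, 0.001, -0.766]]
force: [-0.2, 0.0, -0.2]
opening: 0.001
grasp_force: 0.0
```

```bash
python3 m.py w16.png
```

```text
t 29.5333 grip [ 0.4246 -0.3737  0.1115] q [-72.7  39.3 111.7  64.2  45.2 -47.3] F [-0.2  0.  -0.2] open 0.0006014736475754922 0.0
[-0.0735  0.0064  0.1115]
[array([401., 187.]), array([365., 187.]), array([329., 187.])]
176 B (np.int64(318), np.int64(343), 26) [(184, 357, 1, 107), (358, 366, 0, 33), (367, 388, 1, 112), (389, 403, 2, 159), (412, 446, 1, 64), (447, 559, 2, 234)]
181 B (np.int64(317), np.int64(344), 28) [(189, 316, 1, 119), (318, 350, 1, 65), (351, 374, 0, 13), (375, 384, 1, 111), (385, 410, 2, 167), (411, 441, 1, 67), (442, 559, 2, 234)]
187 B (np.int64(317), np.int64(343), 27) [(77, 194, 2, 222), (195, 312, 1, 118), (321, 348, 1, 64), (349, 377, 0, 13), (385, 413, 2, 169), (414, 436, 1, 71), (437, 559, 2, 235)]
```

View pics/w16.png

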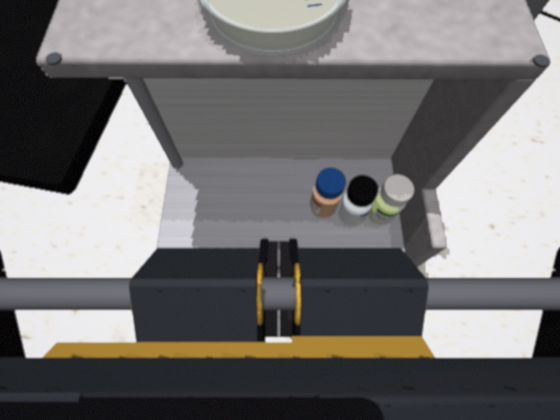

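The final view shows three upright vials in a row: caps B (330,182), A (362,189), corner (398,189). B sits a little further back, so I'll check the numbers.

```bash
python3 -c "
from h import *
c=load('w16.png');h=cv2.cvtColor(c['color'],cv2.COLOR_RGB2HSV);g=h[:,:,2].astype(int)
mb=cv2.inRange(h,(95,120,40),(125,255,255));ma=((g<50)*255).astype(np.uint8);mc=((g>140)*255*(h[:,:,1]<60)).astype(np.uint8)
for n,m,u in(('B',mb,330),('A',ma,362),('C',mc,398)):
  r=np.flatnonzero(m[165:240,u-6:u+7].any(1))+165;t=r[0]
  # far rim of the cap top: 10 mm behind centre
  p=insh(plane(c,u,t,.059));print(n,t,'centre',p-[.01,0,0])"
```

```text
B 168 centre [ 0.0048 -0.0288  0.059 ]
A 176 centre [-0.0016 -0.0505  0.059 ]
C 175 centre [-0.0008 -0.0755  0.059 ]
```

```bash
python3 -c "
from rig import ticket
print(ticket.hand_in())"
```

```text
the job is handed in; nothing more can be done
None
```

I handed the job in at about 30 s on the robot's clock: all three vials stand upright in one row on the lower deck, with neighbours about 23 and 25 mm apart centre to centre (limit 28) and the corner vial still in its corner; the last vial sits about 5 mm behind the row line (limit 9), the hand-in gave no verdict, and an open finger brushed the microscope base plate (about 6 N) while picking up the second vial.

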